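# Sweep the brass bag fittings off the slab into the tray

## Robot

A 6-joint arm with a two-finger parallel gripper is mounted at the origin on the work surface. World frame = base frame: x ahead of the robot, y to its left, z up, the work surface at z = 0. Lengths are in m, angles in rad, forces in N, time in s.
With the tool pointing down it reaches from about 0.275 to 0.825 m from the base axis. Payload 5.2 kg.
Tool frame: the origin (TCP) lies on the centre line of the jaws, within the pads' length; the fingertips stand 25 mm ahead of it and the grasp point (between the pads) lies 6 mm ahead of it; z points along the fingers, y is the line along which they close (so a half turn about z gives the same grasp; the last joint's range is limited). The gripper opens to 93 mm and grips with 3 to 60 N. Pads are 15 mm wide; open, the fingers measure 128 mm over their backs; the gripper's body (75 mm by 188 mm) begins 65 mm behind the grasp point.
Start: joints at [-1.533, 0.259, 1.535, -0, 1.348, -0.203], TCP at [0.131, -0.534, 0.212] pointing down, gripper open.
Joint ranges: [-3.14, 3.14], [-0.91, 2.08], [0.19, 2.58], [-1.22, 4.36], [0.22, 2.71], [-3.12, 3.12]. Speed limits (rad/s): [2.57, 2.57, 3.14, 3.14, 3.14, 3.14].

## Interface

Orientations are given as a rotation vector (axis times angle).
In Python, from cell import ctrl gives the robot as it stands.
- The arm moves only by the tool drive_tool, never from a script. Its argument "increments" is a list of rows, each a list of 7 numbers: the shift along the tool's x, y, z each as a share of 0.03 m, from -1 to 1, then the turn, a rotation vector about the tool's x, y, z each as a share of 10 degrees, from -1 to 1, then the opening, from 0 (shut) to 1 (fully open). In form: [[x, y, z, ax, ay, az, claw], ...]. A call has 1 to 20 rows; each row shifts and turns the commanded pose from where the row before left it, along the tool's axes as they then stand; what a row does not reach is not made up. A row lasts 1/8 s, in which the tool goes at most 62.5 mm and 10.7 degrees, less where a joint would pass 70% of its speed; a pose out of reach is approached as far as the arm can. A call with a number of a shift or a turn outside -1 to 1 is refused whole. A call with a gripper value outside its range is refused whole. The fingers move at their own pace and stop on an object; "newtons" is the grip in N (left out, the last holds). Time passes only in rows, so rows that do not move let the fingers close. It gives the time, the measured TCP pose, the force, the opening and the grip force at its end, in the units of the state.
- ctrl.sense(): the state, without advancing time (a new reading comes with each control period).
- ctrl.grab_frame(name): name is "scene" or "top" or "wrist"; returns the picture (420x560x3 uint8, red, green, blue); there is no depth.
- ctrl.camera_model(name): a dict with "K" (3x3 intrinsics, pixels), "k1" (the pictures are not rectified: a ray, as slopes to the right and down, at radius r is drawn at 1 + k1 r^2 times it, then the intrinsics apply), "world_from_camera" (4x4, takes a point from camera to world coordinates). Camera axes: x right, y down, z forward; pixel columns grow to the right and rows downward; lengths in m; the calibration is good to about 2 mm. A picture is of the moment at which its call begins: read the wrist's pose just before it. camera_model takes no time and is no camera call; for the wrist camera it gives the pose at the moment of the call.
- ctrl.hand_in(): hands the job in; it is judged then, once.
The state is a dict: "t": time; "joint_positions": joint angles; "qvel": joint speeds; "joint_efforts": joint torques, N m; "ee_pos": TCP position; "eef_rot": TCP orientation; "wrist_force": force on the tool from outside, world axes, zero at the start; "moment": the same for the moment, N m; "width": finger opening in m; "grip_force": force on a finger pad.
Only numpy, scipy, OpenCV 4.12 (cv2) and the standard library are available. Lean on these libraries where they do the work, as an engineer would, in place of code of your own. Each camera call takes 0.05 s, during which the arm holds its last target. There are 200 camera calls.

## Task

Clear the stone slab: with the fingertips, sweep the three loose brass fittings (round ring, D-shaped ring and rectangular buckle) along the slab and over its end into the plain undivided tray, not the divided one. Sweep them, do not pick them up, and leave the jar, the stamp, the block and everything else on the bench where they stand.

Things in the scene. Friction and masses are not known exactly. Their poses are not given: they have to be found in the camera images.
- slab: white stone slab fixed to the bench, 240 (x) by 320 (y) by 40 mm high; origin at the centre of its underside at bench height, x across its short side, y along its long side. The fittings lie on its flat top, which has no rim. A grey tray stands at each of its short ends (+y and -y), fixed, 1 mm from it
- tray: the plain undivided grey plastic tray, fixed, at one short end of the slab (either end): 220 (x) by 110 (y) by 30 mm high, walls and floor 4 mm, open at the top, its rim 10 mm lower than the slab's top; origin at the centre of its underside, axes parallel to the slab's
- sorter: the divided grey plastic tray, fixed, at the opposite short end of the slab: same size and height, with eight compartments, a few holding brass rivets; origin at the centre of its underside
- oring: round ring, 40 mm outside, 26 mm inside diameter; brass, 8 mm thick, lies flat on the slab (so its centre is 44 mm above the bench), about 30 to 55 g, slides freely; origin at its centre
- dring: D-shaped ring, 42 mm along the straight bar (its y axis) by about 32 mm (x; straight bar at -x, bow at +x), open in the middle; brass, 8 mm thick, lies flat on the slab (so its centre is 44 mm above the bench), about 30 to 55 g, slides freely; origin in the middle of the opening
- buckle: rectangular slide buckle, 42 (y) by 32 (x) mm, with a middle bar; brass, 8 mm thick, lies flat on the slab (so its centre is 44 mm above the bench), about 30 to 55 g, slides freely; origin at its centre
- jar: small amber glass jar with a black lid, 36 mm diameter, 50 mm high, standing on the slab's +x margin; origin at the centre of its underside; to be left alone
- stamp: brass hand stamp, 26 mm diameter, 58 mm high, standing upright on the slab's +x margin; origin at the centre of its underside; to be left alone
- block: small wooden block, 34 by 50 by 30 mm high, on the slab's +x margin; origin at the centre of its underside; to be left alone
- mallet: hammer with a wooden handle, 240 mm long, lying on the bench to the left, head towards the robot's side; to be left alone
- pot: white ceramic cup, 80 mm diameter, 90 mm high, on the bench to the left; origin at the centre of its underside; to be left alone
- glue: white plastic bottle, 60 mm diameter, 130 mm high, on the bench to the right; origin at the centre of its underside; to be left alone
- reel: dark wooden reel, 70 mm diameter, 40 mm high, on the bench to the right; origin at the centre of its underside; to be left alone

How it is judged:
At the end, for the whole second after the job is handed in: The centres of the round ring, the D-ring and the buckle are all inside the walls of the undivided tray (within 106 mm of its centre along x and 53 mm along y), less than 36 mm above the bench, and the fittings are at rest (below 20 mm/s) (x of oring in the frame of tray between -0.106 and 0.106 m and y of oring in the frame of tray between -0.053 and 0.053 m and height (world z) of each of oring, dring, buckle below 0.036 m and linear speed of each of oring, dring, buckle below 0.02 m/s and x of dring in the frame of tray between -0.106 and 0.106 m and y of dring in the frame of tray between -0.053 and 0.053 m and x of buckle in the frame of tray between -0.106 and 0.106 m and y of buckle in the frame of tray between -0.053 and 0.053 m); the robot touches nothing.
It fails at once if one of the three fittings is lifted so that its centre is more than 58 mm above the bench (14 mm above where it lies on the slab) (height (world z) of any of oring, dring, buckle above 0.058 m).
It fails at once if the jar, stamp or block on the slab is moved more than 20 mm or tipped ((distance of jar from where it was at the start of the episode above 0.02 m or angle between jar's own z axis and vertical above 0.35 rad) or (distance of stamp from where it was at the start of the episode above 0.02 m or angle between stamp's own z axis and vertical above 0.35 rad) or (distance of block from where it was at the start of the episode above 0.02 m or angle between block's own z axis and vertical above 0.35 rad)).
It fails at once if the hammer, cup, bottle or reel on the bench is moved more than 20 mm or tipped (distance of mallet from where it was at the start of the episode above 0.02 m or (distance of pot from where it was at the start of the episode above 0.02 m or angle between pot's own z axis and vertical above 0.35 rad) or (distance of glue from where it was at the start of the episode above 0.02 m or angle between glue's own z axis and vertical above 0.35 rad) or (distance of reel from where it was at the start of the episode above 0.02 m or angle between reel's own z axis and vertical above 0.35 rad)).
It also fails if it takes over 61 s, if anything falls off the work surface, if the arm or the gripper's body presses on something with over 40 N, if the wrist force passes 120 N, or if a joint passes its speed limit or range.

## Working session

There is one attempt and no reset: what is moved stays moved. The work goes in short steps, Python scripts to look and compute and a tool call to move; the robot and the scene stay as the last step left them, time stands still between calls to the robot, and variables do not carry over. Pictures are saved under pics/ and viewed, at most 10 in all, crops included, and the job is handed in when it is done.

Besides the shell and the picture viewer there is one more tool, called as name(argument=value, ...) on one line, values as JSON. drive_tool: Moves the arm, as the interface text tells. Shift numbers are shares of 0.03 m and turn numbers shares of 10 degrees, none past 1 either way. Its arguments: {"type":"object","properties":{"increments":{"type":"array"},"newtons":{"type":"number"}},"required":["increments"]}

```bash
mkdir -p pics
python3 - <<'E'
from cell import ctrl
import cv2
s=ctrl.sense();print(s)
for n in("top","scene"):
    cv2.imwrite(f"pics/{n}0.png",ctrl.grab_frame(n)[:,:,::-1]);print(n,ctrl.camera_model(n))
E
```

```text
{'t': 0.0, 'joint_positions': array([-1.53277572e+00,  2.59348735e-01,  1.53604560e+00, -2.63483189e-06,
        1.34795740e+00, -2.02839523e-01]), 'qvel': array([ 0.00136603,  0.00088684,  0.00050311,  0.00074908, -0.00188394,
       -0.00170247]), 'joint_efforts': array([-9.99665390e-04, -4.37313724e+01, -2.84007704e+01,  7.18265120e-02,
        4.13748587e-02, -1.55659745e-04]), 'ee_pos': array([ 0.1311762 , -0.53358553,  0.21122965]), 'eef_rot': array([-3.11709755e+00, -3.77218590e-01, -2.23305552e-04]), 'wrist_force': array([-0.03944353,  0.25480275,  0.26255996]), 'moment': array([-0.0164148 ,  0.00253904,  0.01678331]), 'grip_force': 0.0, 'width': 0.09308350111977866}
top {'K': array([[483.69333368,   0.        , 283.19704195],
       [  0.        , 483.69333368, 206.94532409],
       [  0.        ,   0.        ,   1.        ]]), 'k1': 0.05143712407154337, 'world_from_camera': array([[-0.01467409, -0.98853686,  0.15026493,  0.38017868],
       [-0.99987659,  0.01535045,  0.00334219, -0.01403477],
       [-0.00561051, -0.15019735, -0.98864012,  1.2341045 ],
       [ 0.        ,  0.        ,  0.        ,  1.        ]])}
scene {'K': array([[408.39629808,   0.        , 279.92479473],
       [  0.        , 408.39629808, 220.60142037],
       [  0.        ,   0.        ,   1.        ]]), 'k1': 0.00463683851679738, 'world_from_camera': array([[-0.24027112,  0.72077198, -0.65019808,  1.32587344],
       [ 0.97066692,  0.18439609, -0.15428481,  0.1678296 ],
       [ 0.00868982, -0.66819596, -0.74393457,  0.92465117],
       [ 0.        ,  0.        ,  0.        ,  1.        ]])}
```

View pics/top0.png

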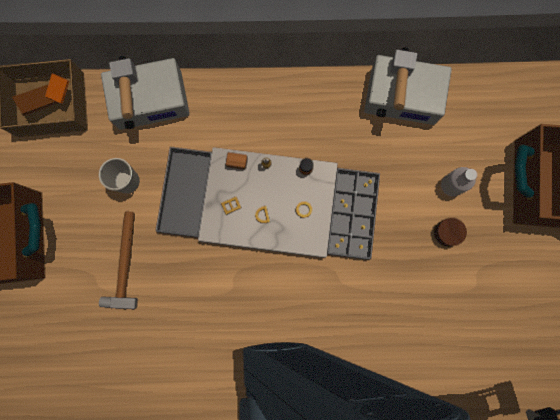

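View pics/scene0.png

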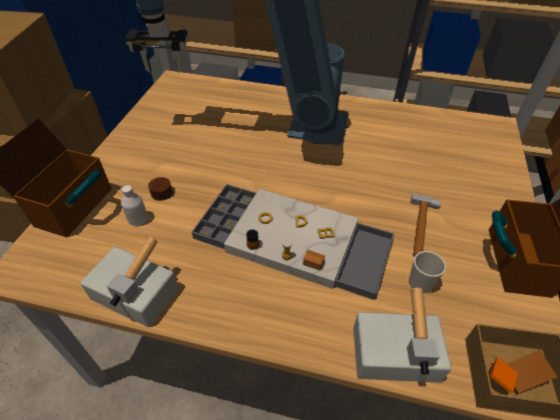

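The plain tray is on the left in the top view (+y in world), centred near (184,194). The slab corners are about (211,150), (338,163), (327,257) and (199,243). The buckle is at (231,205), the D-ring at (262,214) and the round ring at (303,210). The block (236,160), stamp (266,163) and jar (306,167) stand along the far margin.

```bash
cat > h.py <<'E'
import numpy as np,cv2
from cell import ctrl
def w(cam,px,z):
    m=ctrl.camera_model(cam);K=m["K"];T=m["world_from_camera"]
    u=cv2.undistortPoints(np.array([[px]],float),K,np.array([m["k1"],0,0,0,0]))[0,0]
    d=T[:3,:3]@[u[0],u[1],1];return T[:3,3]+d*(z-T[2,3])/d[2]
E
python3 - <<'E'
from h import *
P={}
for n,p,z in [("A far left",(211,150),.04),("B far right",(338,163),.04),("C",(327,257),.04),("D",(199,243),.04),("buckle",(231,205),.044),("dring",(262,214),.044),("oring",(303,210),.044),("block",(236,159),.07),("stamp",(266,163),.07),("jar",(306,166),.085),("trayTL",(170,149),.03),("trayBL",(158,233),.03),("malletHandleTop",(129,212),.02),("pot",(116,173),.09)]:
    P[n]=w("top",p,z)[:2];print(n,P[n].round(4))
c=(P["A far left"]+P["B far right"]+P["C"]+P["D"])/4
yv=(P["A far left"]-P["B far right"]+P["D"]-P["C"]);yaw=np.arctan2(-yv[0],yv[1])
print(c,np.degrees(yaw),np.linalg.norm(yv)/2)
R=np.array([[np.cos(yaw),-np.sin(yaw)],[np.sin(yaw),np.cos(yaw)]])
for n in P:print(n,((P[n]-c)@R).round(3))
im=ctrl.grab_frame("top")[130:275,145:395,::-1]
cv2.imwrite("pics/crop.png",cv2.resize(im,None,fx=3.2,fy=3.2,interpolation=cv2.INTER_CUBIC))
E
```

```text
A far left [0.7108 0.1712]
B far right [ 0.6719 -0.1502]
C [ 0.4357 -0.1157]
D [0.4749 0.199 ]
buckle [0.568  0.1199]
dring [0.5442 0.0429]
oring [ 0.5526 -0.0591]
block [0.6787 0.1047]
stamp [0.6674 0.0307]
jar [ 0.6547 -0.0671]
trayTL [0.7177 0.2775]
trayBL [0.5024 0.303 ]
malletHandleTop [0.5578 0.3798]
pot [0.643  0.3911]
[0.57333283 0.02609692] -7.004386640490215 0.3204309010370594
A far left [0.119 0.161]
B far right [ 0.119 -0.163]
C [-0.119 -0.158]
D [-0.119  0.16 ]
buckle [-0.017  0.092]
dring [-0.031  0.013]
oring [-0.01  -0.087]
block [0.095 0.091]
stamp [0.093 0.016]
jar [ 0.092 -0.083]
trayTL [0.113 0.267]
trayBL [-0.104  0.266]
malletHandleTop [-0.059  0.349]
pot [0.025 0.371]
```

View pics/crop.png

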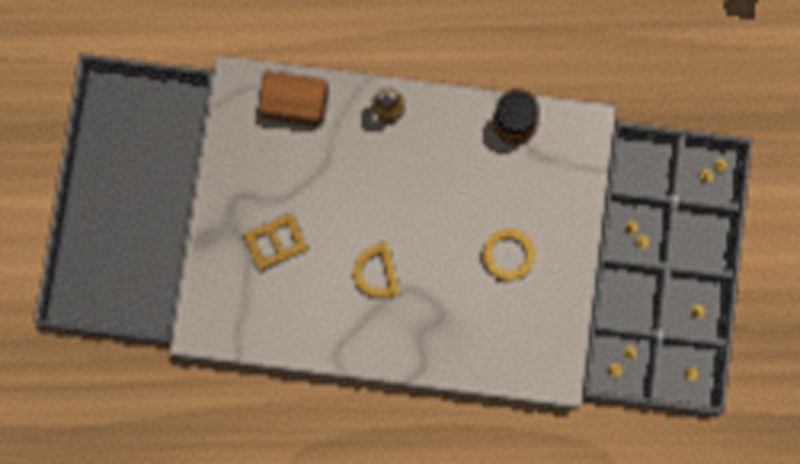

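The crop confirms the layout: the three fittings lie mid-slab at slab x from −0.03 to −0.01, clear of the margin objects. I'll sweep each one towards slab +y with the fingers partly closed, nearest fitting first. First I turn the tool so that tool x = slab y and tool y = slab x.

drive_tool(increments=[[0,0,0,0,0,-1,0.24],[0,0,0,0,0,-1,0.24],[0,0,0,0,0,-1,0.24],[0,0,0,0,0,-1,0.24],[0,0,0,0,0,-1,0.24],[0,0,0,0,0,-1,0.24],[0,0,0,0,0,-0.92,0.24],[1,0.54,0,0,0,0,0.24],[1,0.54,0,0,0,0,0.24],[1,0.54,0,0,0,0,0.24],[1,0.54,0,0,0,0,0.24],[1,0.54,0,0,0,0,0.24],[1,0.54,0,0,0,0,0.24],[1,0.54,0,0,0,0,0.24],[1,0.54,0,0,0,0,0.24],[1,0.54,0,0,0,0,0.24],[1,0.54,0,0,0,0,0.24],[1,0.54,0,0,0,0,0.24],[1,0.54,0,0,0,0,0.24]])

```text
t: 2.52
ee_pos: [0.3684, -0.1994, 0.2119]
eef_rot: [-2.353, -2.081, 0.0]
wrist_force: [0.8, 0.6, -0.4]
width: 0.0224
grip_force: 0.0
```

```bash
cat >> h.py <<'E'
from scipy.spatial.transform import Rotation as Ro
C=np.array([0.5733,0.0261]);a=np.radians(-7.0);R2=np.array([[np.cos(a),-np.sin(a)],[np.sin(a),np.cos(a)]])
def where():
    s=ctrl.sense();M=Ro.from_rotvec(s["eef_rot"]).as_matrix()
    print("t",s["t"],"slab xy",((s["ee_pos"][:2]-C)@R2).round(4),"z",s["ee_pos"][2].round(4),"tooly deg",np.degrees(np.arctan2(M[1,1],M[0,1])).round(2),"tz",M[:,2].round(3),"w",s["width"].round(4),"F",s["wrist_force"].round(1))
E
python3 -c "from h import *;where()"
```

```text
Traceback (most recent call last):
  File "h.py", line 11, in where
    print("t",s["t"],"slab xy",((s["ee_pos"][:2]-C)@R2).round(4),"z",s["ee_pos"][2].round(4),"tooly deg",np.degrees(np.arctan2(M[1,1],M[0,1])).round(2),"tz",M[:,2].round(3),"w",s["width"].round(4),"F",s["wrist_force"].round(1))
                                                                                                                                                                                 ^^^^^^^^^^^^^^^^
AttributeError: 'float' object has no attribute 'round'
```

```bash
sed -i 's/s\["width"\].round(4)/s["width"]/' h.py; python3 -c "from h import *;where()"
```

```text
t 2.525 slab xy [-0.1759 -0.2488] z 0.2119 tooly deg -7.01 tz [-0.  0. -1.] w 0.022444510264720618 F [ 0.8  0.6 -0.4]
```

drive_tool(increments=[[1,0.53,0,0,0,0,0.24],[1,0.53,0,0,0,0,0.24],[1,0.53,0,0,0,0,0.24],[1,0.53,0,0,0,0,0.24],[1,0.53,0,0,0,0,0.24],[1,0.53,0,0,0,0,0.24],[1,0.53,0,0,0,0,0.24],[1,0.53,0,0,0,0,0.24],[1,0.53,0,0,0,0,0.24],[0.9,0.5,0,0,0,0,0.24],[0,0,0,0,0,0,0.24],[0,0,0,0,0,0,0.24]])

```text
t: 4.03
ee_pos: [0.5605, 0.0746, 0.2116]
eef_rot: [-2.352, -2.082, 0.002]
wrist_force: [-0.5, -0.1, 0.3]
width: 0.0222
grip_force: 0.0
```

Run:
```python
from h import *
where();print(ctrl.camera_model("wrist"))
cv2.imwrite("pics/w1.png",ctrl.grab_frame("wrist")[:,:,::-1])
```

```text
t 4.025 slab xy [-0.0186  0.0466] z 0.2116 tooly deg -6.98 tz [-0.001 -0.    -1.   ] w 0.02220950716434176 F [-0.5 -0.1  0.3]
{'K': array([[375.99263055,   0.        , 281.04820099],
       [  0.        , 375.99263055, 212.95098628],
       [  0.        ,   0.        ,   1.        ]]), 'k1': -0.02017698627819222, 'world_from_camera': array([[ 9.92663078e-01, -1.15780258e-01, -3.48560764e-02,
         5.70275107e-01],
       [-1.20912463e-01, -9.51556849e-01, -2.82700794e-01,
         1.53093295e-01],
       [-4.36367555e-04,  2.84841174e-01, -9.58574627e-01,
         3.84571366e-01],
       [ 0.00000000e+00,  0.00000000e+00,  0.00000000e+00,
         1.00000000e+00]])}
```

View pics/w1.png

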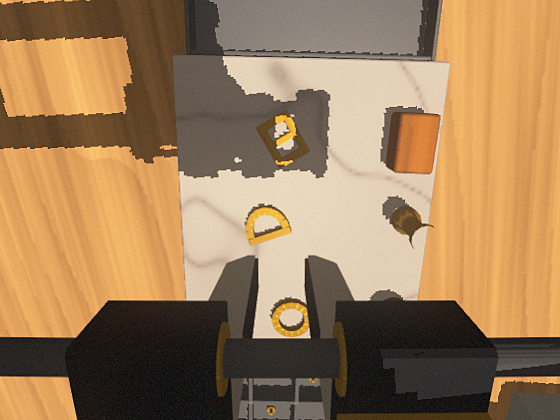

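The wrist view shows the buckle at (282,140), the D-ring at (268,225) with its bar from (250,244) to (291,234), and the round ring at (291,317). The fingers hang above them. I'll measure from this near view.

Run:
```python
from h import *
for n,p,z in [("buckle",(282,140),.046),("bk top",(290,108),.046),("bk bottom",(280,167),.046),("bk L",(257,128),.046),("bk R",(308,152),.046),("dring",(268,225),.046),("d top",(266,205),.048),("d bot",(252,245),.048),("d R",(292,235),.048),("d L",(246,222),.048),("oring",(291,317),.046),("edgeL",(174,57),.04),("edgeR",(449,62),.04),("block",(391,170),.07),("stamp L",(393,205),.07)]:
    print(n,((w("wrist",p,z)[:2]-C)@R2).round(4))
```

```text
buckle [-0.0176  0.0924]
bk top [-0.0107  0.1199]
bk bottom [-0.0194  0.0682]
bk L [-0.0397  0.1029]
bk R [0.0057 0.0818]
dring [-0.0309  0.0128]
d top [-0.0324  0.033 ]
d bot [-0.0463 -0.0067]
d R [-0.0081  0.0035]
d L [-0.0515  0.0164]
oring [-0.0082 -0.0866]
edgeL [-0.1101  0.1621]
edgeR [0.126  0.1585]
block [0.0746 0.0698]
stamp L [0.0789 0.0391]
```

drive_tool(increments=[[0.12,0,0,0,0,0,0.24],[0,0,1,0,0,0,0.24],[0,0,1,0,0,0,0.24],[0,0,1,0,0,0,0.24],[0,0,0.9,0,0,0,0.24],[0,0,0.5,0,0,0,0.24],[0,0,0.2,0,0,0,0.24],[0,0,0.2,0,0,0,0.24],[0,0,0,0,0,0,0.24],[0,0,0,0,0,0,0.24]])

```text
t: 5.32
ee_pos: [0.5621, 0.0786, 0.0687]
eef_rot: [2.352, 2.081, 0.001]
wrist_force: [0.4, -0.2, 0.2]
width: 0.0225
grip_force: 0.0
```

```bash
python3 -c "from h import *;where()"
```

```text
t 5.325 slab xy [-0.0175  0.0507] z 0.0687 tooly deg -7.0 tz [ 0.001 -0.    -1.   ] w 0.022481983610723157 F [ 0.4 -0.2  0.2]
```

drive_tool(increments=[[0,0,0.04,0,0,0,0.24],[0.3,0,0,0,0,0,0.24],[0.3,0,0,0,0,0,0.24],[0.3,0,0,0,0,0,0.24],[0.3,0,0,0,0,0,0.24],[0.3,0,0,0,0,0,0.24],[0.3,0,0,0,0,0,0.24],[0.3,0,0,0,0,0,0.24],[0.3,0,0,0,0,0,0.24],[0.3,0,0,0,0,0,0.24],[0.3,0,0,0,0,0,0.24],[0.3,0,0,0,0,0,0.24],[0.3,0,0,0,0,0,0.24],[0.3,0,0,0,0,0,0.24],[0.2,0,0,0,0,0,0.24],[0,0,0,0,0,0,0.24],[0,0,0,0,0,0,0.24]])

```text
t: 7.45
ee_pos: [0.5765, 0.2005, 0.0668]
eef_rot: [-2.353, -2.082, 0.0]
wrist_force: [-0.0, 0.4, -0.9]
width: 0.0223
grip_force: 0.0
```

Run:
```python
from h import *
where()
cv2.imwrite("pics/w2.png",ctrl.grab_frame("wrist")[:,:,::-1])
```

```text
t 7.45 slab xy [-0.018   0.1735] z 0.0668 tooly deg -7.01 tz [-0. -0. -1.] w 0.022290186997174076 F [-0.   0.4 -0.9]
```

View pics/w2.png

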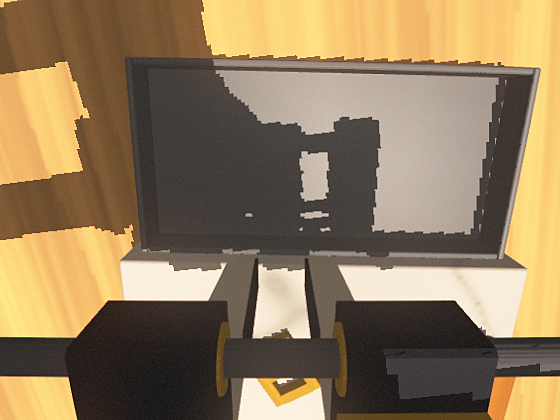

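The tray still looks empty, and a fitting shows behind the fingers near (287,375). I'll work out where it is and check with the top camera.

Run:
```python
from h import *
for p in [(260,380),(282,405),(320,393),(290,330)]: print(((w("wrist",p,.046)[:2]-C)@R2).round(4))
im=ctrl.grab_frame("top")[130:275,145:395,::-1]
cv2.imwrite("pics/crop2.png",cv2.resize(im,None,fx=3.2,fy=3.2,interpolation=cv2.INTER_CUBIC))
```

```text
[-0.0309  0.0865]
[-0.0172  0.0672]
[0.0067 0.0765]
[-0.0125  0.1224]
```

View pics/crop2.png

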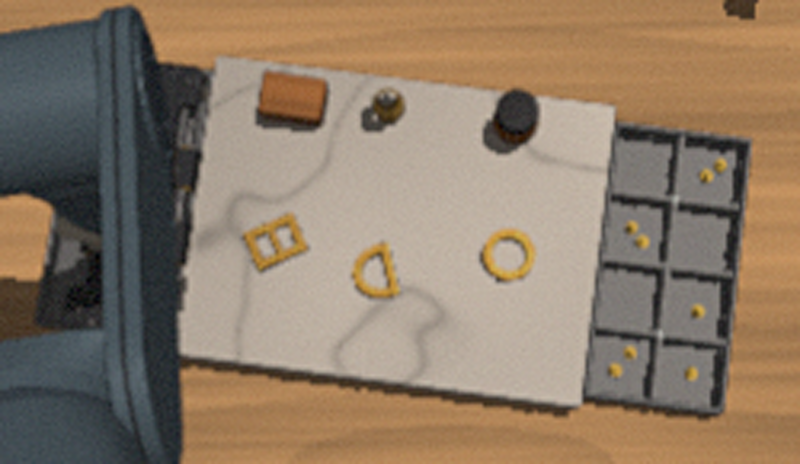

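The buckle hasn't moved, so the fingertips passed above it: they sit higher than the stated 25 mm suggests. I'll go back into the gap and feel for the slab in small steps.

drive_tool(increments=[[0,0,-0.7,0,0,0,0.24],[-1,0,0,0,0,0,0.24],[-1,0,0,0,0,0,0.24],[-1,0,0,0,0,0,0.24],[-1,0,0,0,0,0,0.24],[-0.1,0,0,0,0,0,0.24],[0,0,0.4,0,0,0,0.24],[0,0,0.3,0,0,0,0.24],[0,0,0.06,0,0,0,0.24],[0,0,0.06,0,0,0,0.24],[0,0,0,0,0,0,0.24]])

```text
t: 8.93
ee_pos: [0.5616, 0.0789, 0.0632]
eef_rot: [-2.352, -2.082, 0.0]
wrist_force: [-0.1, 0.2, 0.2]
width: 0.0223
grip_force: 0.0
```

```bash
python3 -c "from h import *;where()"
```

```text
t 8.925 slab xy [-0.018  0.051] z 0.0632 tooly deg -6.97 tz [-0.  0. -1.] w 0.022295139456619862 F [-0.1  0.2  0.2]
```

drive_tool(increments=[[0,0,0.05,0,0,0,0.24],[0,0,0,0,0,0,0.24]])

```text
t: 9.18
ee_pos: [0.5616, 0.0786, 0.0618]
eef_rot: [2.353, 2.082, 0.0]
wrist_force: [0.2, 0.6, -0.7]
width: 0.0219
grip_force: 0.0
```

drive_tool(increments=[[0,0,0.05,0,0,0,0.24],[0,0,0,0,0,0,0.24]])

```text
t: 9.43
ee_pos: [0.5615, 0.0785, 0.0602]
eef_rot: [-2.353, -2.081, 0.0]
wrist_force: [0.4, 0.5, 0.6]
width: 0.0227
grip_force: 0.0
```

drive_tool(increments=[[0,0,0.04,0,0,0,0.24],[0,0,0,0,0,0,0.24]])

```text
t: 9.68
ee_pos: [0.5615, 0.0785, 0.0589]
eef_rot: [-2.353, -2.081, 0.0]
wrist_force: [-0.5, 0.2, -1.0]
width: 0.0226
grip_force: 0.0
```

drive_tool(increments=[[0,0,0.04,0,0,0,0.24],[0,0,0,0,0,0,0.24]])

```text
t: 9.93
ee_pos: [0.5615, 0.0786, 0.0577]
eef_rot: [-2.353, -2.081, 0.0]
wrist_force: [-0.2, 0.1, -0.7]
width: 0.0224
grip_force: 0.0
```

drive_tool(increments=[[0,0,0.03,0,0,0,0.24],[0,0,0,0,0,0,0.24]])

```text
t: 10.18
ee_pos: [0.5615, 0.0786, 0.0569]
eef_rot: [-2.353, -2.082, 0.0]
wrist_force: [1.0, -0.4, -1.1]
width: 0.0222
grip_force: 0.0
```

drive_tool(increments=[[0,0,0.04,0,0,0,0.24],[0,0,0,0,0,0,0.24]])

```text
t: 10.42
ee_pos: [0.5615, 0.0786, 0.0556]
eef_rot: [-2.353, -2.082, 0.0]
wrist_force: [-0.2, -0.4, 0.2]
width: 0.0222
grip_force: 0.0
```

drive_tool(increments=[[0,0,0.04,0,0,0,0.24],[0,0,0,0,0,0,0.24]])

```text
t: 10.68
ee_pos: [0.5615, 0.0786, 0.0544]
eef_rot: [-2.353, -2.081, 0.0]
wrist_force: [-1.0, 0.2, -0.0]
width: 0.0224
grip_force: 0.0
```

Run:
```python
from h import *
where()
cv2.imwrite("pics/w3.png",ctrl.grab_frame("wrist")[:,:,::-1])
```

```text
t 10.675 slab xy [-0.0181  0.0507] z 0.0544 tooly deg -7.0 tz [-0.  0. -1.] w 0.022449273976542963 F [-1.   0.2 -0. ]
```

View pics/w3.png

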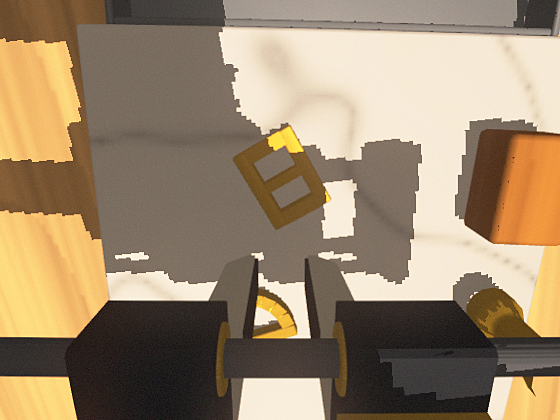

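The buckle is at (282,178) and the D-ring shows between the fingers at (272,315). The fingertips end at row 257, with no contact yet. I'll work out the tip height from the pixel rays.

Run:
```python
from h import *
print("cam",ctrl.camera_model("wrist")["world_from_camera"][:3,3])
for p in [(250,258),(310,258),(245,258),(318,258),(334,261),(229,261)]:
    for z in (.03,.04,.05,.06): print(p,z,((w("wrist",p,z)[:2]-C)@R2).round(4))
print([((w("wrist",p,.046)[:2]-C)@R2).round(4) for p in [(282,178),(278,229),(290,125)]])
```

```text
cam [0.57113335 0.15697081 0.22748342]
(250, 258) 0.03 [-0.0356  0.0444]
(250, 258) 0.04 [-0.0347  0.0487]
(250, 258) 0.05 [-0.0338  0.053 ]
(250, 258) 0.06 [-0.0329  0.0573]
(310, 258) 0.03 [-0.0015  0.0444]
(310, 258) 0.04 [-0.0023  0.0487]
(310, 258) 0.05 [-0.0032  0.053 ]
(310, 258) 0.06 [-0.004   0.0573]
(245, 258) 0.03 [-0.0384  0.0444]
(245, 258) 0.04 [-0.0374  0.0487]
(245, 258) 0.05 [-0.0363  0.053 ]
(245, 258) 0.06 [-0.0353  0.0573]
(318, 258) 0.03 [0.0031 0.0444]
(318, 258) 0.04 [0.002  0.0487]
(318, 258) 0.05 [0.0009 0.053 ]
(318, 258) 0.06 [-0.0001  0.0573]
(334, 261) 0.03 [0.0123 0.0425]
(334, 261) 0.04 [0.0107 0.0469]
(334, 261) 0.05 [0.0092 0.0513]
(334, 261) 0.06 [0.0076 0.0558]
(229, 261) 0.03 [-0.0476  0.0425]
(229, 261) 0.04 [-0.0461  0.0469]
(229, 261) 0.05 [-0.0446  0.0513]
(229, 261) 0.06 [-0.0431  0.0557]
[array([-0.0175,  0.0937]), array([-0.0195,  0.0673]), array([-0.0138,  0.1191])]
```

drive_tool(increments=[[0,0,0.05,0,0,0,0.24],[0,0,0,0,0,0,0.24]])

```text
t: 10.98
ee_pos: [0.5615, 0.0786, 0.0529]
eef_rot: [-2.353, -2.082, 0.0]
wrist_force: [-0.1, -0.5, 0.1]
width: 0.0226
grip_force: 0.0
```

drive_tool(increments=[[0,0,0.05,0,0,0,0.24],[0,0,0,0,0,0,0.24]])

```text
t: 11.22
ee_pos: [0.5615, 0.0786, 0.0514]
eef_rot: [-2.353, -2.082, 0.0]
wrist_force: [-0.1, 0.6, 0.2]
width: 0.0224
grip_force: 0.0
```

drive_tool(increments=[[0,0,0.05,0,0,0,0.24],[0,0,0,0,0,0,0.24]])

```text
t: 11.48
ee_pos: [0.5615, 0.0785, 0.0499]
eef_rot: [-2.353, -2.082, 0.0]
wrist_force: [0.5, 0.1, -1.0]
width: 0.0224
grip_force: 0.0
```

drive_tool(increments=[[0,0,0.04,0,0,0,0.24],[0,0,0,0,0,0,0.24]])

```text
t: 11.72
ee_pos: [0.5615, 0.0786, 0.0488]
eef_rot: [-2.353, -2.082, 0.0]
wrist_force: [0.3, 0.5, -0.1]
width: 0.0222
grip_force: 0.0
```

drive_tool(increments=[[0,0,0.04,0,0,0,0.24],[0,0,0,0,0,0,0.24]])

```text
t: 11.98
ee_pos: [0.5615, 0.0786, 0.0476]
eef_rot: [-2.353, -2.082, 0.0]
wrist_force: [-0.4, -0.3, -0.1]
width: 0.0221
grip_force: 0.0
```

Run:
```python
from h import *
where()
a=ctrl.grab_frame("wrist")[100:380,120:440,::-1]
b=ctrl.grab_frame("scene")[180:300,190:400,::-1]
a=cv2.resize(a,(400,350));b=cv2.resize(b,(400,229),interpolation=cv2.INTER_CUBIC)
b=cv2.copyMakeBorder(b,0,121,0,0,cv2.BORDER_CONSTANT)
cv2.imwrite("pics/w4.png",np.hstack([a,b]))
```

```text
t 11.975 slab xy [-0.0181  0.0507] z 0.0476 tooly deg -7.0 tz [-0.  0. -1.] w 0.02207422019758079 F [-0.4 -0.3 -0.1]
```

View pics/w4.png

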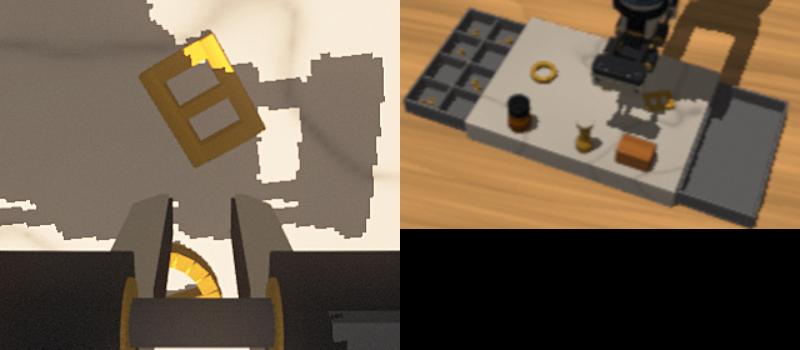

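The scene view and the finger-gap scale (22 mm over 49 px, so about 171 mm deep) both put the true tips roughly 33 mm above where the reported TCP implies. The gripper body is offset by the same amount, so my clearances still hold. I'll keep lowering and feeling for contact.

drive_tool(increments=[[0,0,0.1,0,0,0,0.24],[0,0,0.1,0,0,0,0.24],[0,0,0,0,0,0,0.24]])

```text
t: 12.45
ee_pos: [0.5613, 0.0786, 0.0412]
eef_rot: [-2.353, -2.081, 0.001]
wrist_force: [0.5, 0.3, 0.2]
width: 0.0224
grip_force: 0.0
```

drive_tool(increments=[[0,0,0.05,0,0,0,0.24],[0,0,0,0,0,0,0.24]])

```text
t: 12.7
ee_pos: [0.5615, 0.0786, 0.04]
eef_rot: [-2.353, -2.082, 0.0]
wrist_force: [-0.7, 0.2, 0.6]
width: 0.0224
grip_force: 0.0
```

drive_tool(increments=[[0,0,0.05,0,0,0,0.24],[0,0,0,0,0,0,0.24]])

```text
t: 12.95
ee_pos: [0.5615, 0.0786, 0.0385]
eef_rot: [-2.353, -2.082, 0.0]
wrist_force: [-0.1, -0.3, 0.5]
width: 0.0222
grip_force: 0.0
```

drive_tool(increments=[[0,0,0.05,0,0,0,0.24],[0,0,0,0,0,0,0.24]])

```text
t: 13.2
ee_pos: [0.5615, 0.0786, 0.037]
eef_rot: [-2.353, -2.082, 0.0]
wrist_force: [0.3, 0.2, 0.4]
width: 0.0222
grip_force: 0.0
```

drive_tool(increments=[[0,0,0.05,0,0,0,0.24],[0,0,0,0,0,0,0.24]])

```text
t: 13.45
ee_pos: [0.5615, 0.0786, 0.0355]
eef_rot: [-2.353, -2.081, 0.0]
wrist_force: [-0.4, 0.4, 0.2]
width: 0.0224
grip_force: 0.0
```

drive_tool(increments=[[0,0,0.05,0,0,0,0.24],[0,0,0,0,0,0,0.24]])

```text
t: 13.7
ee_pos: [0.5615, 0.0786, 0.034]
eef_rot: [-2.353, -2.082, 0.0]
wrist_force: [-0.0, -0.6, -0.2]
width: 0.0224
grip_force: 0.0
```

Run:
```python
from h import *
where()
a=ctrl.grab_frame("wrist")[100:380,120:440,::-1]
b=ctrl.grab_frame("scene")[180:300,230:400,::-1]
a=cv2.resize(a,(400,350));b=cv2.resize(b,(400,282),interpolation=cv2.INTER_CUBIC)
b=cv2.copyMakeBorder(b,0,68,0,0,cv2.BORDER_CONSTANT)
cv2.imwrite("pics/w5.png",np.hstack([a,b]))
```

```text
t 13.7 slab xy [-0.0181  0.0506] z 0.034 tooly deg -7.0 tz [-0. -0. -1.] w 0.02235362210949128 F [-0.  -0.6 -0.2]
```

View pics/w5.png

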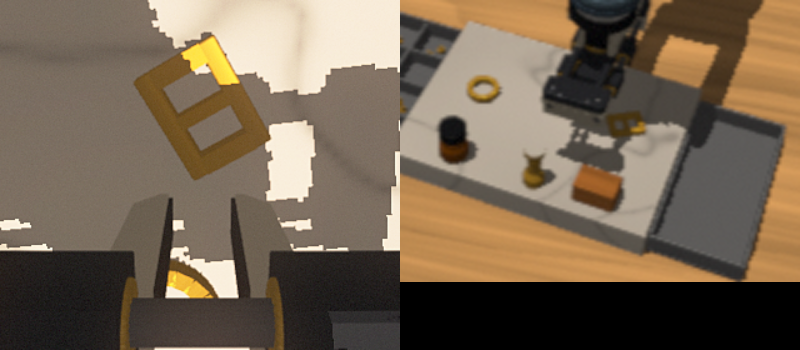

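The buckle is unmoved and the fingers are still just above the slab, with the block and stamp in place. I'll keep stepping down to contact, and use colour detection instead of more views.

drive_tool(increments=[[0,0,0.04,0,0,0,0.24],[0,0,0,0,0,0,0.24]])

```text
t: 14.05
ee_pos: [0.5618, 0.0786, 0.0337]
eef_rot: [2.353, 2.081, 0.001]
wrist_force: [-2.1, -0.8, 5.8]
width: 0.0227
grip_force: 2.8
```

drive_tool(increments=[[0,0,0.04,0,0,0,0.24],[0,0,0,0,0,0,0.24]])

```text
t: 14.3
ee_pos: [0.5618, 0.0786, 0.0336]
eef_rot: [2.352, 2.081, 0.001]
wrist_force: [-4.7, 0.6, 14.3]
width: 0.0223
grip_force: 7.1
```

drive_tool(increments=[[0,0,0.04,0,0,0,0.24],[0,0,0,0,0,0,0.24]])

```text
t: 14.55
ee_pos: [0.5618, 0.0786, 0.0336]
eef_rot: [2.352, 2.081, 0.001]
wrist_force: [-8.0, 0.3, 23.2]
width: 0.0224
grip_force: 11.5
```

Contact with the slab comes at reported z = 0.0336. I'll raise to about 0.036 (tips 2 mm above the slab) and sweep the buckle.

drive_tool(increments=[[0,0,-0.18,0,0,0,0.24],[0.3,0,0,0,0,0,0.24],[0.3,0,0,0,0,0,0.24],[0.3,0,0,0,0,0,0.24],[0.3,0,0,0,0,0,0.24],[0.3,0,0,0,0,0,0.24],[0.3,0,0,0,0,0,0.24],[0.3,0,0,0,0,0,0.24],[0.3,0,0,0,0,0,0.24],[0.3,0,0,0,0,0,0.24],[0.3,0,0,0,0,0,0.24],[0.3,0,0,0,0,0,0.24],[0.3,0,0,0,0,0,0.24],[0.3,0,0,0,0,0,0.24],[0.3,0,0,0,0,0,0.24],[0,0,0,0,0,0,0.24],[0,0,0,0,0,0,0.24]])

```text
t: 16.68
ee_pos: [0.5769, 0.2035, 0.0359]
eef_rot: [2.353, 2.082, -0.0]
wrist_force: [-0.1, 0.2, 0.7]
width: 0.0219
grip_force: 0.0
```

```bash
cat >> h.py <<'E'
def brass(cam,z,amin=40):
    im=cv2.cvtColor(ctrl.grab_frame(cam),cv2.COLOR_RGB2HSV)
    m=cv2.inRange(im,(15,130,50),(32,255,255));m=cv2.morphologyEx(m,cv2.MORPH_CLOSE,np.ones((5,5)))
    n,_,st,ce=cv2.connectedComponentsWithStats(m)
    for i in range(1,n):
        if st[i,4]>=amin:
            p=(w(cam,ce[i],z)[:2]-C)@R2
            if abs(p[0])<.13 and abs(p[1])<.3: print(cam,"px",ce[i].round(0),"area",st[i,4],"slab",p.round(3))
E
python3 - <<'E'
from h import *
where();brass("wrist",.046);brass("top",.046,15)
E
```

```text
t 16.675 slab xy [-0.018   0.1765] z 0.0359 tooly deg -7.0 tz [-0. -0. -1.] w 0.021917756276984914 F [-0.1  0.2  0.7]
wrist px [ 68. 144.] area 38489 slab [-0.11   0.238]
wrist px [257.  26.] area 915 slab [-0.028  0.284]
wrist px [441.  30.] area 12770 slab [0.046 0.283]
wrist px [274. 261.] area 3185 slab [-0.021  0.184]
wrist px [539. 274.] area 40 slab [0.106 0.177]
wrist px [221. 360.] area 627 slab [-0.049  0.129]
wrist px [341. 360.] area 632 slab [0.013 0.129]
wrist px [516. 396.] area 1197 slab [0.108 0.105]
wrist px [417. 416.] area 1085 slab [0.056 0.092]
wrist px [528. 419.] area 65 slab [0.118 0.089]
top px [318. 246.] area 124547 slab [-0.095 -0.133]
top px [266. 164.] area 44 slab [0.097 0.017]
top px [367. 183.] area 24 slab [ 0.074 -0.24 ]
top px [150. 212.] area 516 slab [-0.056  0.29 ]
top px [303. 209.] area 106 slab [-0.008 -0.088]
top px [262. 215.] area 105 slab [-0.033  0.012]
```

The buckle is over the edge at about (274,261) in the wrist image. Next is the D-ring at slab (−0.032, 0.013): lift, go back behind it, lower and sweep.

drive_tool(increments=[[0,0,-0.5,0,0,0,0.24],[0,0,-0.8,0,0,0,0.24],[-1,-0.1,0,0,0,0,0.24],[-1,-0.1,0,0,0,0,0.24],[-1,-0.1,0,0,0,0,0.24],[-1,-0.1,0,0,0,0,0.24],[-1,0,0,0,0,0,0.24],[-1,0,0,0,0,0,0.24],[-0.9,0,0,0,0,0,0.24],[0,0,0,0,0,0,0.24],[0,0,0.6,0,0,0,0.24],[0,0,0.5,0,0,0,0.24],[0,0,0.2,0,0,0,0.24],[0,0,0,0,0,0,0.24]])

```text
t: 18.52
ee_pos: [0.5395, 0.0001, 0.0356]
eef_rot: [-2.352, -2.082, 0.001]
wrist_force: [0.3, 0.5, 0.0]
width: 0.0222
grip_force: 0.0
```

Run:
```python
from h import *
where();brass("wrist",.046,300)
```

```text
t 18.525 slab xy [-0.0304 -0.0299] z 0.0356 tooly deg -6.98 tz [-0.001  0.    -1.   ] w 0.02218080512650776 F [0.3 0.5 0. ]
wrist px [553.  32.] area 553 slab [0.079 0.077]
wrist px [275. 187.] area 3929 slab [-0.033  0.013]
wrist px [550. 176.] area 933 slab [0.089 0.018]
wrist px [221. 359.] area 626 slab [-0.06  -0.078]
wrist px [341. 360.] area 637 slab [ 0.001 -0.078]
wrist px [524. 389.] area 1163 slab [ 0.1   -0.097]
wrist px [304. 395.] area 790 slab [-0.017 -0.1  ]
wrist px [415. 416.] area 1060 slab [ 0.043 -0.115]
```

drive_tool(increments=[[0.3,0,0,0,0,0,0.24],[0.3,0,0,0,0,0,0.24],[0.4,0,0,0,0,0,0.24],[0.4,0,0,0,0,0,0.24],[0.4,0,0,0,0,0,0.24],[0.4,0,0,0,0,0,0.24],[0.4,0,0,0,0,0,0.24],[0.4,0,0,0,0,0,0.24],[0.4,0,0,0,0,0,0.24],[0.4,0,0,0,0,0,0.24],[0.4,0,0,0,0,0,0.24],[0.4,0,0,0,0,0,0.24],[0.4,0,0,0,0,0,0.24],[0.4,0,0,0,0,0,0.24],[0.4,0,0,0,0,0,0.24],[0.4,0,0,0,0,0,0.24],[0.4,0,0,0,0,0,0.24],[0.3,0,0,0,0,0,0.24],[0,0,0,0,0,0,0.24],[0,0,0,0,0,0,0.24]])

```text
t: 21.08
ee_pos: [0.5649, 0.2049, 0.0359]
eef_rot: [-2.353, -2.082, 0.001]
wrist_force: [0.3, -0.9, -0.8]
width: 0.0225
grip_force: 0.0
```

Run:
```python
from h import *
where();brass("wrist",.01,300);brass("top",.046,15)
```

```text
t 21.075 slab xy [-0.0301  0.1765] z 0.0359 tooly deg -7.0 tz [-0. -0. -1.] w 0.022547996400064597 F [ 0.3 -0.9 -0.8]
wrist px [279.  27.] area 1172 slab [-0.031  0.29 ]
wrist px [459.  31.] area 12627 slab [0.057 0.289]
wrist px [341. 198.] area 3553 slab [0.003 0.205]
wrist px [281. 253.] area 2334 slab [-0.03   0.173]
wrist px [221. 360.] area 629 slab [-0.067  0.101]
wrist px [341. 359.] area 630 slab [0.008 0.101]
wrist px [476. 405.] area 2624 slab [0.099 0.065]
top px [315. 247.] area 126073 slab [-0.098 -0.125]
top px [266. 164.] area 39 slab [0.096 0.017]
top px [367. 183.] area 24 slab [ 0.074 -0.24 ]
top px [149. 218.] area 494 slab [-0.071  0.29 ]
top px [303. 209.] area 103 slab [-0.008 -0.088]
```

The buckle is at (0.003, 0.205) and the D-ring at (−0.030, 0.173), both in the tray. Now the round ring at (−0.008, −0.087).

drive_tool(increments=[[0,0,-0.5,0,0,0,0.24],[0,0,-0.8,0,0,0,0.24],[-1,0.1,0,0,0,0,0.24],[-1,0.1,0,0,0,0,0.24],[-1,0.1,0,0,0,0,0.24],[-1,0.1,0,0,0,0,0.24],[-1,0.1,0,0,0,0,0.24],[-1,0.1,0,0,0,0,0.24],[-1,0.1,0,0,0,0,0.24],[-1,0,0,0,0,0,0.24],[-1,0,0,0,0,0,0.24],[-1,0,0,0,0,0,0.24],[-0.4,0,0,0,0,0,0.24],[0,0,0,0,0,0,0.24],[0,0,0.6,0,0,0,0.24],[0,0,0.5,0,0,0,0.24],[0,0,0.2,0,0,0,0.24],[0,0,0,0,0,0,0.24]])

```text
t: 23.42
ee_pos: [0.5475, -0.1065, 0.0355]
eef_rot: [-2.351, -2.082, 0.001]
wrist_force: [-0.2, 0.2, 0.0]
width: 0.0225
grip_force: 0.0
```

Run:
```python
from h import *
where();brass("wrist",.046,300)
```

```text
t 23.425 slab xy [-0.0094 -0.1348] z 0.0355 tooly deg -6.97 tz [-0.001  0.001 -1.   ] w 0.022466766840727185 F [-0.2  0.2  0. ]
wrist px [ 26. 205.] area 15536 slab [-0.124 -0.101]
wrist px [517. 161.] area 3076 slab [ 0.095 -0.08 ]
wrist px [284. 178.] area 4118 slab [-0.008 -0.088]
wrist px [540. 302.] area 2840 slab [ 0.118 -0.15 ]
wrist px [221. 360.] area 636 slab [-0.039 -0.183]
wrist px [341. 359.] area 644 slab [ 0.022 -0.183]
wrist px [496. 403.] area 4048 slab [ 0.107 -0.211]
```

drive_tool(increments=[[0.3,0,0,0,0,0,0.24],[0.3,0,0,0,0,0,0.24],[0.3,0,0,0,0,0,0.24],[0.4,0,0,0,0,0,0.24],[0.4,-0.1,0,0,0,0,0.24],[0.4,-0.1,0,0,0,0,0.24],[0.4,-0.1,0,0,0,0,0.24],[0.4,-0.1,0,0,0,0,0.24],[0.4,-0.1,0,0,0,0,0.24],[0.4,-0.1,0,0,0,0,0.24],[0.4,-0.1,0,0,0,0,0.24],[0.4,-0.1,0,0,0,0,0.24],[0.4,-0.1,0,0,0,0,0.24],[0.4,-0.1,0,0,0,0,0.24],[0.4,-0.1,0,0,0,0,0.24],[0.4,-0.1,0,0,0,0,0.24]])

```text
t: 25.48
ee_pos: [0.5343, 0.0797, 0.036]
eef_rot: [-2.353, -2.082, -0.0]
wrist_force: [0.5, -0.4, 0.6]
width: 0.0225
grip_force: 0.2
```

Run:
```python
from h import *
where();brass("wrist",.046,300)
```

```text
t 25.475 slab xy [-0.0452  0.0484] z 0.036 tooly deg -7.01 tz [-0.  0. -1.] w 0.022500131915773682 F [ 0.5 -0.4  0.6]
wrist px [322.   2.] area 542 slab [-0.03   0.166]
wrist px [553. 206.] area 873 slab [0.078 0.084]
wrist px [282. 225.] area 3936 slab [-0.045  0.074]
wrist px [549. 321.] area 708 slab [0.088 0.024]
wrist px [221. 359.] area 632 slab [-0.076  0.002]
wrist px [341. 359.] area 621 slab [-0.015  0.002]
wrist px [416. 416.] area 1057 slab [ 0.028 -0.035]
```

The ring is cradled between the fingers at (−0.045, 0.074). I'll finish the sweep.

drive_tool(increments=[[0.4,-0.1,0,0,0,0,0.24],[0.4,-0.1,0,0,0,0,0.24],[0.4,-0.1,0,0,0,0,0.24],[0.4,-0.1,0,0,0,0,0.24],[0.4,-0.1,0,0,0,0,0.24],[0.4,-0.1,0,0,0,0,0.24],[0.4,-0.1,0,0,0,0,0.24],[0.4,-0.1,0,0,0,0,0.24],[0.4,0,0,0,0,0,0.24],[0.4,0,0,0,0,0,0.24],[0.3,0,0,0,0,0,0.24],[0,0,0,0,0,0,0.24],[0,0,-0.4,0,0,0,0.24],[0,0,-0.9,0,0,0,0.24],[-1,0,-1,0,0,0,0.24],[-1,0,-1,0,0,0,0.24],[-1,0,-1,0,0,0,0.24],[0,0,-1,0,0,0,0.24],[0,0,0,0,0,0,0.24],[0,0,0,0,0,0,0.24]])

```text
t: 28.02
ee_pos: [0.5149, 0.1204, 0.1946]
eef_rot: [-2.353, -2.081, 0.001]
wrist_force: [0.1, 0.7, -1.2]
width: 0.0222
grip_force: 0.0
```

Run:
```python
from h import *
where();brass("wrist",.01,150)
cv2.imwrite("pics/w6.png",ctrl.grab_frame("wrist")[:,:,::-1])
```

```text
t 28.025 slab xy [-0.0695  0.0865] z 0.1946 tooly deg -7.02 tz [-0.001 -0.    -1.   ] w 0.02219106767435708 F [ 0.1  0.7 -1.2]
wrist px [272.  48.] area 1129 slab [-0.078  0.211]
wrist px [363.  56.] area 1398 slab [0.002 0.205]
wrist px [327.  90.] area 1144 slab [-0.028  0.176]
wrist px [454. 194.] area 327 slab [0.099 0.079]
wrist px [341. 360.] area 641 slab [-0.003 -0.112]
```

View pics/w6.png

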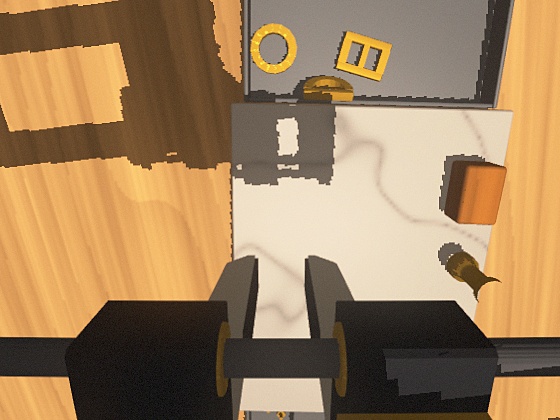

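The round ring (272,48) and buckle (363,56) lie flat in the plain tray. The D-ring (327,90) leans on the tray's inner wall, inside it: y ≈ 0.176 against a limit of 0.163, and its centre is below the 0.03 m rim. The slab is clear, the block and stamp stand untouched, and the gripper is free.

```bash
python3 -c "from cell import ctrl;print(ctrl.hand_in())"
```

```text
the job is handed in; nothing more can be done
None
```

All three fittings were swept into the plain tray and the job was handed in at about 28 s; the last wrist image shows the ring and buckle flat and the D-ring leaning on the tray's inner wall but inside it, though the hand-in returned no verdict.

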